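# Clip a check weight onto a force transducer's eye

## Robot

A 6-joint arm with a two-finger parallel gripper is mounted at the origin on a cart in front of the work surface, level with it; the furniture and walls round the work are solid. World frame = base frame: x ahead of the robot, y to its left, z up, the work surface at z = 0. Lengths are in mm, angles in rad, forces in N, time in s.
With the tool pointing down it reaches from about 350 to 975 mm from the base axis. Payload 7.1 kg.
Tool frame: the origin (TCP) lies midway between the tips of the shut fingers; the grasp point (between the pads) lies pinch_z behind it (pinch_z is the distance from the TCP to the grasp point, in mm); z points along the fingers, y is the line along which they close (so a half turn about z gives the same grasp; the last joint's range is limited). The gripper opens to 88 mm and grips with 3 to 60 N. Pads are 20 mm wide; open, the fingers measure 115 mm over their backs; the gripper's body (75 mm by 178 mm) begins 61 mm behind the grasp point.
Start: joints at [1.31, 0.423, 1.63, -0, 1.089, -0.019], TCP at [149.625, 606.809, 222.675] pointing down, gripper open.
Joint ranges: [-3, 3], [-0.9, 2.11], [0.09, 2.58], [-1.31, 4.45], [0.11, 2.69], [-2.54, 2.54]. Speed limits (rad/s): [2.39, 2.39, 3.01, 3.14, 3.14, 3.14].

## Interface

Orientations are given as a rotation vector (axis times angle).
In Python, from workcell import get_obs, get_image, close_job, pinch_z gives the robot as it stands.
- The arm moves only by the tool jog_arm, never from a script. Its argument "commands" is a list of rows, each a list of 3 entries, a list of its own where there are three numbers: the gripper command: -1 is shut, 1 is fully open, values between are in proportion, then the shift along the tool's x, y, z as a fraction of full scale, then the turn, a rotation vector about the tool's x, y, z as a fraction of full scale. In form: [[gripper, [tx, ty, tz], [rx, ry, rz]], ...]. A call has 1 to 10 rows; each row shifts and turns the commanded pose from where the row before left it, along the tool's axes as they then stand; what a row does not reach is not made up. Full scale, the value 1, is 0.1 m for a shift and 45 degrees for a turn. A row lasts 1/10 s, in which the tool goes at most 50 mm and 8.59 degrees, less where a joint would pass 70% of its speed; a pose out of reach is approached as far as the arm can. A call with a number of a shift or a turn outside -1 to 1 is refused whole. A call with a gripper value outside its range is refused whole. The fingers move at their own pace and stop on an object; the grip force is fixed at half the most. Time passes only in rows, so rows that do not move let the fingers close. It gives the time, the measured TCP pose, the force, the opening and the grip force at its end, in the units of the state.
- get_obs(): the state, without advancing time (a new reading comes with each control period).
- get_image(name): name is "scene" or "side" or "wrist"; returns a dict with "image" (384x512x3 uint8, blue, green, red), "z_map" (384x512 float32, mm along the optical axis (not along the pixel's ray), 0 where there is no reading), "intrinsics" (3x3 intrinsics, pixels), "eye" and "orientation" of the camera in the world; the wrist camera has in their place "mount" (4x4, takes a point from camera to tool coordinates, whose origin is the TCP and whose axes are the flange's). Camera axes: x right, y down, z forward; pixel columns grow to the right and rows downward; lengths in mm; the calibration is good to about 2 mm. A picture is of the moment at which its call begins: read the wrist's pose just before it.
- close_job(): hands the job in; it is judged then, once.
The state is a dict: "t": time; "qpos": joint angles; "qvel": joint speeds; "joint_torque": joint torques, N m; "ee_pos": TCP position; "orientation": TCP orientation; "ft_force": force on the tool from outside, world axes, zero at the start; "moment": the same for the moment, N m; "width": finger opening in mm; "grasp_force": force on a finger pad.
Only numpy, scipy, OpenCV 4.12 (cv2) and the standard library are available. Lean on these libraries where they do the work, as an engineer would, in place of code of your own. Each camera call takes 0.05 s, during which the arm holds its last target. There are 200 camera calls.

## Task

Check the force transducer: take the steel check weight by the flat grip plate of its snap hook, press the hook's sprung gate against the front bar of the transducer's eye until the bar has passed inside and the gate has sprung shut behind it, and leave the weight hanging free and still from the eye. The transducer is rated for 20 N, so feel your way and never load it beyond that in any direction, and do not disturb the plain knobbed weight or the amber bottle.

Things in the scene. Friction and masses are not known exactly. Their poses are not given: they have to be found in the camera images.
- stand: Low stand with a bending-beam force transducer, fixed on the bench: grey base plate 150 x 116 mm, 18 mm high; steel post, top 221 mm high, 45 mm behind the origin; aluminium beam 28 mm wide, 26 mm high, pointing to the front, with the rigid eye at its end. Origin: bench level under the middle of the plate. -x is the front, where the eye is; +x the rear; z up.
- nose (a point): Front face of the beam's round steel nose, 200 mm high; axes as the stand. From it an 8 mm rod runs to -x and ends in the eye, a level loop of 8 mm rod at the same height, 38 mm wide, opening 22 x 22 mm. Its front bar runs along y, 46 to 96 mm in front of the nose: the rod was clamped at any length, not given; look or feel for it. The hook goes on from the front, moving to +x.
- weight: Steel check weight, about 0.39 kg, upright cylinder 41 mm across, 34 mm high, with an aluminium snap hook, 10 mm thick, fixed on top: lower bow (top at 64 mm), flat grip plate on the -x side, round top bow (top at 120 mm), a nose hanging down from it on the +x side to 95 mm, 6 to 16 mm from the axis, and under the nose the gate. Origin: centre of the underside, on the bench at the start. x points to the gate, z up.
- grip (a point): Middle of the hook's upright flat grip plate, the place to grasp: 10 mm thick along y, 34 mm wide along x, 56 mm high. 26 mm behind (-x) the weight's axis, 80 mm above its underside. Axes as the weight.
- mouth (a point): Where the centre of the eye's bar is when it first meets the shut gate, below the hook's nose: 13.5 mm in front (+x) of the weight's axis, 87 mm above its underside (a bar 3 mm higher or lower will do). From here the bar goes some 15 mm further in (to -x of the weight), folding the gate into a slot of the grip plate, till it meets the plate firmly; only in the last 4 mm is it past the nose, so that the hook can be lowered.
- seat (a point): Where the centre of the eye's bar rests when the hook hangs on it, under the top bow: on the weight's axis, 106.5 mm above its underside. As the hook is lowered the last 19 mm onto the bar, the gate slips off below the bar and shuts. Axes as the weight.
- gate (a joint): Sprung gate of the hook, a steel bar 6 mm thick hinged at its lower end, 64 mm above the weight's underside. 0 shut, opens inwards (towards the grip plate), about 0.46 rad when the bar is home against the plate. It shuts by itself; a bar pushes it open with about 4 to 6 N, and while the hook is lowered off it up to about 12 N act on the bar.
- spare_mid (a point): Middle of a plain steel weight with a knob and no hook, 35 mm across, 50 mm high, standing on the bench; leave alone.
- reagent_mid (a point): Middle of a small amber bottle with a black cap, 50 mm across, 98 mm high, standing on the bench; leave alone.
There are look-alikes about, which are no part of the job. What is shaped like the weight but purple is not meant.

How it is judged:
By the outcome, as a careful person would: the job done as asked, in the order asked, and still so for the second after the job is handed in, with the robot touching nothing.
It also fails if it takes over 64 s, if anything falls off the work surface, if the arm or the gripper's body presses on something with over 40 N, if the wrist force passes 120 N, or if a joint passes its speed limit or range.

## Working session

There is one attempt and no reset: what is moved stays moved. The work goes in short steps, Python scripts to look and compute and a tool call to move; the robot and the scene stay as the last step left them, time stands still between calls to the robot, and variables do not carry over. Pictures are saved under pics/ and viewed, at most 10 in all, crops included, and the job is handed in when it is done.

Besides the shell and the picture viewer there is one more tool, called after "Emit:" by a JSON object that holds its "api" and its "payload". jog_arm: Moves the arm, as the interface text tells. Its arguments: {"type":"object","properties":{"commands":{"type":"array","items":{"type":"array"}}},"required":["commands"]}

```bash
mkdir -p pics
cat > h.py <<'E'
import numpy as np,cv2
from workcell import get_obs,get_image,pinch_z
from scipy.spatial.transform import Rotation as R
def cam(n):
    o=get_obs();d=get_image(n)
    if 'mount' in d:
        T=np.eye(4);T[:3,:3]=R.from_rotvec(o['orientation']).as_matrix();T[:3,3]=o['ee_pos'];M=T@np.array(d['mount'])
    else:
        M=np.eye(4);q=np.array(d['orientation'])
        M[:3,:3]=q if q.shape==(3,3) else R.from_rotvec(q).as_matrix();M[:3,3]=d['eye']
    d['M']=M;return d
def cloud(d):
    K=np.array(d['intrinsics']);z=d['z_map'];v,u=np.mgrid[:z.shape[0],:z.shape[1]]
    p=np.stack([(u-K[0,2])/K[0,0]*z,(v-K[1,2])/K[1,1]*z,z],-1)
    w=p@d['M'][:3,:3].T+d['M'][:3,3];w[z==0]=np.nan;return w
def proj(d,p):
    K=np.array(d['intrinsics']);c=(np.atleast_2d(p)-d['M'][:3,3])@d['M'][:3,:3];c=c@K.T;return c[:,:2]/c[:,2:]
def ray(d,u,v,axis,val):
    K=np.array(d['intrinsics']);r=d['M'][:3,:3]@np.linalg.inv(K)@[u,v,1];e=d['M'][:3,3];return e+r*(val-e[axis])/r[axis]
E
python3 - <<'E'
from h import *
o=get_obs();print(o,pinch_z)
a=[]
for n in('scene','side','wrist'):
    d=cam(n);cv2.imwrite(f'pics/{n}0.png',d['image']);np.save(n+'0.npy',cloud(d));print(n,d['M'].round(3),d['intrinsics'],d.get('orientation'))
E
```

```text
{'t': 0.0, 'qpos': array([ 1.30995910e+00,  4.23845824e-01,  1.63068001e+00,  2.11841552e-05,
        1.08859718e+00, -1.90033747e-02]), 'qvel': array([-2.55722183e-03, -1.05355165e-03, -3.16915074e-04,  4.06390073e-06,
       -5.46415017e-04, -5.00785825e-04]), 'joint_torque': array([ 1.78095383e-03, -5.44636595e+01, -2.73660046e+01,  6.44625211e-02,
        2.25779484e-02, -1.35626847e-04]), 'ee_pos': array([149.50598064, 606.28538926, 221.90251332]), 'orientation': array([-3.78933965e-01, -3.11842109e+00,  2.37609111e-03]), 'ft_force': array([-0.06117595, -0.5128295 ,  0.31236229]), 'moment': array([ 0.01424637, -0.02122444,  0.0665046 ]), 'grasp_force': 0.0, 'width': 87.74150410508364} 18.700000000000003
scene [[ 9.230000e-01 -2.480000e-01  2.940000e-01  1.803220e+02]
 [-3.840000e-01 -6.240000e-01  6.810000e-01 -8.452280e+02]
 [ 1.400000e-02 -7.410000e-01 -6.710000e-01  1.049394e+03]
 [ 0.000000e+00  0.000000e+00  0.000000e+00  1.000000e+00]] [[473.05426706   0.         248.62250947]
 [  0.         473.05426706 191.94751241]
 [  0.           0.           1.        ]] [-2.27295963  0.44690603 -0.21758954]
side [[-9.86000e-01 -9.20000e-02  1.36000e-01  4.31448e+02]
 [-1.65000e-01  5.52000e-01 -8.17000e-01  9.94215e+02]
 [ 0.00000e+00 -8.29000e-01 -5.60000e-01  7.90235e+02]
 [ 0.00000e+00  0.00000e+00  0.00000e+00  1.00000e+00]] [[408.78371516   0.         259.03845336]
 [  0.         408.78371516 192.27215517]
 [  0.           0.           1.        ]] [-0.22372975  2.69890088 -1.43368003]
wrist [[ 2.40000e-01  9.38000e-01  2.52000e-01  8.08030e+01]
 [ 9.71000e-01 -2.32000e-01 -6.30000e-02  6.24553e+02]
 [-1.00000e-03  2.59000e-01 -9.66000e-01  3.83818e+02]
 [ 0.00000e+00  0.00000e+00  0.00000e+00  1.00000e+00]] [[307.03244826   0.         255.2306486 ]
 [  0.         307.03244826 189.12299768]
 [  0.           0.           1.        ]] None
```

View pics/scene0.png

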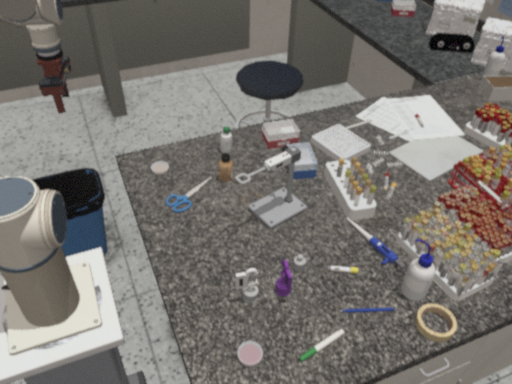

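View pics/side0.png

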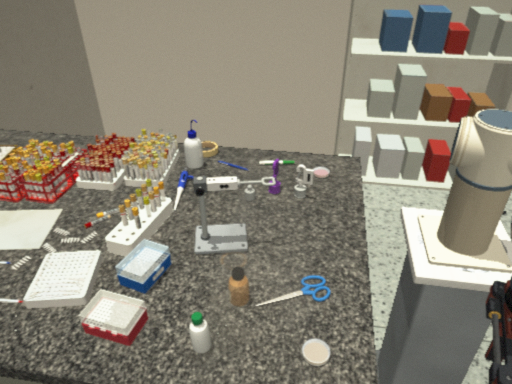

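The scene view shows the stand plate at (278,207), the beam from (290,155) to the eye at (243,178), and the amber bottle at (225,168). Candidates for the weight: the grey one with a hook at (249,283), the purple look-alike at (285,280), and the small knobbed one at (300,259). By the description I choose (249,283) and check it in a crop.

Run:
```python
from h import *
im=cv2.imread('pics/scene0.png');s=cv2.imread('pics/side0.png')
a=cv2.resize(im[240:310,220:320],(800,560),interpolation=cv2.INTER_CUBIC)[:, :]
b=cv2.resize(s[150:210,180:340],(800,300),interpolation=cv2.INTER_CUBIC)
c=cv2.resize(im[140:230,225:325],(400,300),interpolation=cv2.INTER_CUBIC)
a=cv2.resize(a,(400,300))
cv2.imwrite('pics/crop1.png',np.vstack([np.hstack([a,c]),b]))
w=np.load('scene0.npy')
for n,(r0,r1,c0,c1),(zl,zh) in [('wt',(262,300,232,262),(8,135)),('purp',(258,302,270,298),(8,135)),('sp',(250,270,290,312),(8,80)),('plate',(185,230,240,312),(10,24)),('eye/beam',(140,190,230,305),(180,230)),('bot',(150,185,215,235),(10,110))]:
    p=w[r0:r1,c0:c1].reshape(-1,3);p=p[(p[:,2]>zl)&(p[:,2]<zh)]
    print(n,len(p),np.nanmean(p,0).round(1),p.min(0).round(1),p.max(0).round(1))
    if n in('plate','eye/beam'): print(cv2.minAreaRect(p[:,:2].astype(np.float32)))
    if n in('wt',):
        for z in range(0,130,10):
            q=p[(p[:,2]>=z)&(p[:,2]<z+10)]
            if len(q):print(z,len(q),q.mean(0).round(1),q.min(0).round(),q.max(0).round())
w=np.load('side0.npy');print('SIDE')
for n,(r0,r1,c0,c1),(zl,zh) in [('wt',(160,195,288,312),(8,135)),('plate',(215,255,190,250),(10,24)),('eye/beam',(165,195,190,282),(180,230))]:
    p=w[r0:r1,c0:c1].reshape(-1,3);p=p[(p[:,2]>zl)&(p[:,2]<zh)]
    print(n,len(p),p.mean(0).round(1),p.min(0).round(1),p.max(0).round(1),cv2.minAreaRect(p[:,:2].astype(np.float32)))
```

```text
wt 521 [ 473.2 -169.2   66.9] [ 443.7 -188.3    8.4] [ 502.9 -152.2  122.1]
0 5 [ 483.6 -176.     9.4] [ 465. -182.    8.] [ 499. -169.   10.]
10 26 [ 477.4 -178.3   15.9] [ 465. -186.   11.] [ 498. -160.   20.]
20 22 [ 477.7 -179.7   24.2] [ 463. -186.   20.] [ 497. -166.   30.]
30 115 [ 480.6 -172.3   34.5] [ 463. -188.   30.] [ 503. -152.   40.]
40 16 [ 483.  -170.5   43.9] [ 477. -175.   40.] [ 490. -166.   48.]
50 34 [ 472.8 -168.3   56.2] [ 445. -174.   51.] [ 496. -162.   60.]
60 59 [ 473.3 -167.1   64.2] [ 444. -176.   60.] [ 500. -156.   69.]
70 50 [ 465.7 -166.5   74.6] [ 444. -174.   70.] [ 499. -155.   79.]
80 36 [ 460.9 -165.4   85.2] [ 444. -171.   80.] [ 491. -156.   90.]
90 44 [ 469. -167.   95.] [ 445. -173.   91.] [ 498. -157.  100.]
100 68 [ 464.  -165.   105.6] [ 445. -174.  100.] [ 498. -156.  110.]
110 37 [ 480.7 -167.6  115. ] [ 447. -174.  110.] [ 497. -161.  119.]
120 9 [ 482.  -167.7  121.2] [ 472. -170.  120.] [ 488. -165.  122.]
purp 421 [ 575.4 -182.3   59.8] [ 553.  -219.3    8. ] [ 644.3 -111.3  122.5]
sp 166 [ 645.1 -129.1   30.3] [ 630.8 -142.3    8. 
[... 270 characters left out ...]
((645.077392578125, 104.5070571899414), (221.11643981933594, 61.38318634033203), 17.18175506591797)
bot 351 [591.2 308.6  54.8] [567.8 286.2  10.1] [654.3 451.3 103. ]
SIDE
wt 345 [ 478.7 -167.    62.8] [ 448.8 -375.7    8.8] [ 546.4 -144.6  120.6] ((509.3740539550781, -256.33795166015625), (50.57744598388672, 240.10484313964844), 19.245887756347656)
plate 1305 [686.7 117.2  16.5] [607.   40.6  10. ] [777.9 185.8  23.4] ((691.0353393554688, 110.71566009521484), (150.2313995361328, 119.75328826904297), 14.340455055236816)
eye/beam 815 [672.8 113.8 204.6] [539.6  57.3 184.2] [754.1 162.4 221.2] ((645.0308837890625, 103.5545883178711), (219.1580047607422, 57.445098876953125), 19.35893440246582)
```

View pics/crop1.png

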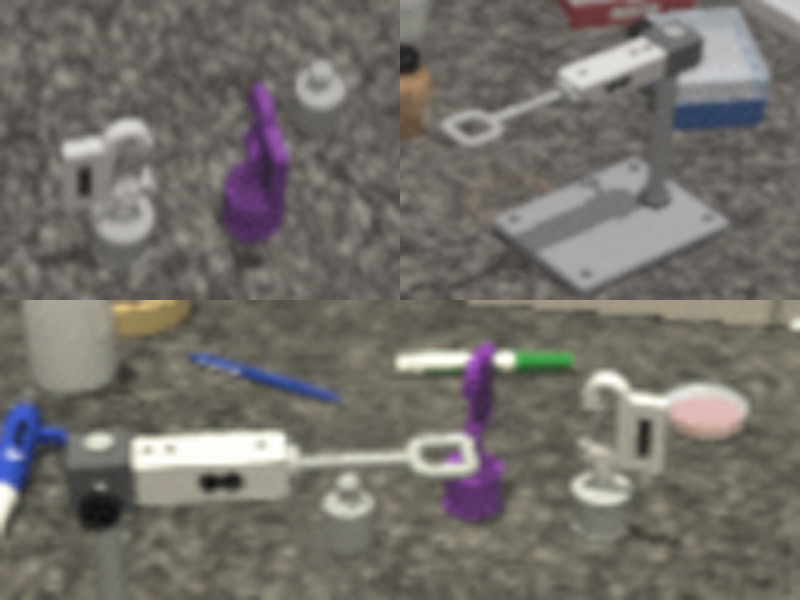

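The crop confirms the choice: the grey hook with its plate slot at scene (249,283). The purple one and the knobbed one are look-alikes. The eye is open at the rod's end, and the amber bottle is beside it.

```bash
cat > meas.py <<'E'
from h import *
def pca(p):
    c=np.median(p,0);q=p[np.linalg.norm(p-c,axis=1)<45];c=q.mean(0);v=np.linalg.svd(q-c)[2][0];return c,np.degrees(np.arctan(v[1]/v[0]))
E
python3 - <<'E'
from meas import *
for n,wr,er in(('scene',(262,300,232,262),(160,190,230,262)),('side',(160,200,286,316),(165,195,255,282))):
    w=np.load(n+'0.npy')
    p=w[wr[0]:wr[1],wr[2]:wr[3]].reshape(-1,3);p=p[np.abs(p[:,1]+168)<25]
    h=p[(p[:,2]>95)&(p[:,2]<125)];c,a=pca(h[:,:2]);print(n,'hook',len(h),c.round(1),a)
    u=np.array([np.cos(np.radians(a)),np.sin(np.radians(a))]);s=(h[:,:2]-c)@u;print(' ends',c+u*np.percentile(s,2),c+u*np.percentile(s,98))
    t=p[(p[:,2]>32)&(p[:,2]<37)];print(' cyl top',cv2.minEnclosingCircle(t[:,:2].astype(np.float32)),len(t))
    e=w[er[0]:er[1],er[2]:er[3]].reshape(-1,3);e=e[(e[:,2]>192)&(e[:,2]<212)]
    th=np.radians(14.3);L=(e[:,:2]-[691.3,109.7])@np.array([[np.cos(th),-np.sin(th)],[np.sin(th),np.cos(th)]])
    print(' eye local x,y',np.percentile(L,[1,10,50,90],axis=0).round(1).tolist(),e[:,2].mean())
    b=w[140:200,185:300].reshape(-1,3);b=b[(b[:,2]>185)&(b[:,2]<216)]
    L=(b[:,:2]-[691.3,109.7])@np.array([[np.cos(th),-np.sin(th)],[np.sin(th),np.cos(th)]])
    for x in range(-165,40,15):
        q=L[(L[:,0]>=x)&(L[:,0]<x+15)]
        if len(q):print('  ',x,len(q),np.percentile(q[:,1],[2,50,98]).round(1))
E
```

```text
scene hook 135 [ 471.3 -166.3] -10.948901670237074
 ends [ 444.88585311 -161.18624093] [ 496.67914518 -171.20590905]
 cyl top ((482.8292541503906, -168.49058532714844), 20.287841796875) 80
 eye local x,y [[-155.5, -21.9], [-152.3, -17.6], [-130.0, -2.8], [-89.4, 11.0]] 203.21836692097355
   -165 26 [-19.1  -3.   15.1]
   -150 28 [-21.6  -9.   16.3]
   -135 39 [-20.4  -3.1  15.8]
   -120 13 [-10.6  -3.8   1.8]
   -105 13 [-4.6 -2.4  0.7]
   -90 13 [-5.8 -3.6  0.7]
   -75 22 [-17.   -2.8   5.2]
   -60 68 [-23.8  -7.5  12.5]
   -45 53 [-16.3 -11.7  12.7]
   -30 49 [-15.8 -12.   12.5]
   -15 53 [-17.3 -12.   11.8]
   0 50 [-15.4 -10.1  11.7]
   15 58 [-17.5 -11.4  13.3]
   30 58 [-18.9 -13.1  40.1]
side hook 83 [ 473.1 -161.3] -8.93868441859974
 ends [ 445.59415738 -156.96806504] [ 497.58199354 -165.14510814]
 cyl top ((483.4262390136719, -164.3629150390625), 19.244558334350586) 35
 eye local x,y [[-153.7, -17.4], [-150.1, -14.9], [-133.6, 2.3], [-110.9, 16.2]] 201.11724746617762
   -165 12 [-14.6   0.8  15.3]
   -150 38 [-16.8   4.8  19.9]
   -135 37 [-17.6   4.   17.4]
   -120 18 [-3.5  0.8  6.4]
   -105 15 [-1.6  0.9  4.8]
   -90 18 [-2.7 -0.7  4.3]
   -75 16 [-4.5  0.9  3.9]
   -60 60 [-21.    8.1  14.8]
   -45 77 [-10.   11.4  14.9]
   -30 72 [-13.8  10.9  15.3]
   -15 75 [-12.6  11.8  15.1]
   0 77 [-10.5  11.3  16.2]
   15 78 [-12.5  11.2  16.6]
   30 89 [-12.2  16.4  41.6]
```

```bash
cat > go.py <<'E'
import sys
from h import *
# target TCP x y z yaw(deg of "forward" = -tool x), prints total in tool fractions
x,y,z,a=map(float,sys.argv[1:5]);o=get_obs();M=R.from_rotvec(o['orientation']).as_matrix()
c,s=np.cos(np.radians(a)),np.sin(np.radians(a))
T=np.column_stack([[-c,-s,0],[-s,c,0],[0,0,-1]])
d=M.T@(np.array([x,y,z])-o['ee_pos']);r=R.from_matrix(M.T@T).as_rotvec(degrees=True)
dT=T.T@(np.array([x,y,z])-o['ee_pos'])
print('shift mm(now)',d.round(2),'shift mm(target axes)',dT.round(2),'turn frac45',(r/45).round(4),'t',round(o['t'],2),'F',o['ft_force'].round(2),'w',round(o['width'],1),'g',round(o['grasp_force'],1),'q6',o['qpos'][5].round(2))
E
python3 go.py 380 200 225 -14
```

```text
shift mm(now) [-321.08 -339.4    -2.52] shift mm(target axes) [-321.95 -338.57   -2.93] turn frac45 [-0.0015 -0.      0.0033] t 0.15 F [ 0.11 -0.24 -0.26] w 88.1 g 0.0 q6 -0.02
```

Emit:
{"api": "jog_arm", "payload": {"commands": [[1, [-0.15, -0.16, 0], [0, 0, 0]], [1, [-0.29, -0.31, 0], [0, 0, 0]], [1, [-0.29, -0.31, 0], [0, 0, 0]], [1, [-0.29, -0.31, 0], [0, 0, 0]], [1, [-0.29, -0.31, 0], [0, 0, 0]], [1, [-0.29, -0.31, 0], [0, 0, 0]], [1, [-0.29, -0.31, 0], [0, 0, 0]], [1, [-0.29, -0.31, 0], [0, 0, 0]], [1, [-0.29, -0.31, 0], [0, 0, 0]], [1, [-0.29, -0.31, 0], [0, 0, 0]]]}}

```text
t: 1.15
ee_pos: [347.4, 252.7, 222.7]
orientation: [0.378, 3.119, 0.0]
ft_force: [-0.2, 0.2, 0.9]
width: 87.7
grasp_force: 0.0
```

```bash
python3 go.py 435 -166 190 -10
```

```text
shift mm(now) [-185.2  -385.63   32.69] shift mm(target axes) [-159.   -397.15   32.7 ] turn frac45 [ 0.0001  0.0002 -0.0852] t 1.15 F [-0.16  0.22  0.92] w 87.7 g 0.0 q6 -0.73
```

Emit:
{"api": "jog_arm", "payload": {"commands": [[1, [-0.18, -0.38, 0.03], [0, 0, -0.085]], [1, [-0.18, -0.4, 0.03], [0, 0, 0]], [1, [-0.18, -0.4, 0.03], [0, 0, 0]], [1, [-0.18, -0.4, 0.03], [0, 0, 0]], [1, [-0.18, -0.4, 0.03], [0, 0, 0]], [1, [-0.18, -0.4, 0.03], [0, 0, 0]], [1, [-0.17, -0.4, 0.03], [0, 0, 0]], [1, [-0.17, -0.4, 0.03], [0, 0, 0]], [1, [-0.17, -0.4, 0.03], [0, 0, 0]], [1, [0, -0.3, 0.03], [0, 0, 0]]]}}

```text
t: 2.15
ee_pos: [434.7, -159.0, 192.8]
orientation: [0.276, 3.128, -0.001]
ft_force: [-0.0, -0.1, 0.2]
width: 88.0
grasp_force: 0.0
```

Emit:
{"api": "jog_arm", "payload": {"commands": [[1, [0, 0, 0], [0, 0, 0]], [1, [0, 0, 0], [0, 0, 0]], [1, [0, 0, 0], [0, 0, 0]]]}}

```text
t: 2.45
ee_pos: [433.0, -155.3, 192.6]
orientation: [-0.274, -3.129, -0.001]
ft_force: [0.1, 0.3, -0.5]
width: 87.6
grasp_force: 0.0
```

```bash
python3 - <<'E'
from meas import *
d=cam('wrist');w=cloud(d);np.save('w1.npy',w);im=d['image'];cv2.imwrite('pics/wr1.png',im)
p=w.reshape(-1,3);p=p[(np.abs(p[:,0]-470)<45)&(np.abs(p[:,1]+166)<40)]
for lo,hi in((32,37),(98,125),(100,112)):
    h=p[(p[:,2]>lo)&(p[:,2]<hi)];c,a=pca(h[:,:2]);u=np.array([np.cos(np.radians(a)),np.sin(np.radians(a))]);s=(h[:,:2]-c)@u
    print(lo,len(h),c.round(1),a.round(1),c+u*np.percentile(s,1),c+u*np.percentile(s,99),cv2.minAreaRect(h[:,:2].astype(np.float32)))
E
python3 go.py 457 -162 160 -10
```

```text
32 528 [ 484.8 -165.5] 82.5 [ 482.23320585 -184.88006976] [ 487.17707818 -147.12501795] ((484.6164245605469, -166.31553649902344), (39.257469177246094, 36.8338737487793), 78.32569885253906)
98 708 [ 469.1 -163.7] -9.5 [ 445.94335943 -159.78590103] [ 496.47327275 -168.23039982] ((472.82501220703125, -164.54412841796875), (9.638416290283203, 55.4046745300293), 79.98785400390625)
100 397 [ 459.5 -162. ] -9.2 [ 445.88490637 -159.79404605] [ 475.44777263 -164.57483113] ((472.9476623535156, -164.55625915527344), (9.609294891357422, 55.160587310791016), 79.99861145019531)
shift mm(now) [-24.65  -2.64  32.71] shift mm(target axes) [-24.64  -2.62  32.71] turn frac45 [ 0.0002 -0.0002  0.0008] t 2.5 F [ 0.24  0.05 -0.61] w 87.9 g 0.0 q6 -1.77
```

View pics/wr1.png

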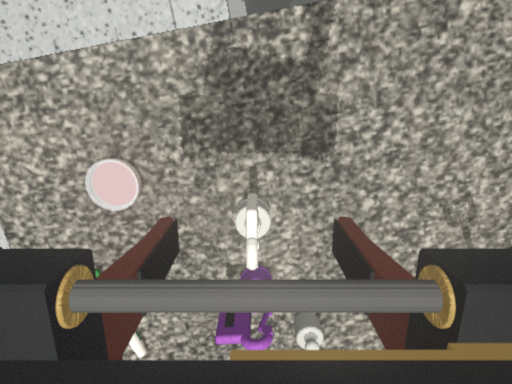

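The wrist view shows the grey hook edge-on at (252,225), midway between the open fingers (170 and 340). The purple one lies beyond at (245,310).

Emit:
{"api": "jog_arm", "payload": {"commands": [[1, [-0.135, -0.013, 0], [0, 0, 0]], [1, [-0.135, -0.013, 0.1], [0, 0, 0]], [1, [0, 0, 0.3], [0, 0, 0]], [1, [0, 0, 0.3], [0, 0, 0]], [1, [0, 0, 0.3], [0, 0, 0]], [1, [0, 0, 0.2], [0, 0, 0]], [1, [0, 0, 0.09], [0, 0, 0]], [1, [0, 0, 0], [0, 0, 0]], [1, [0, 0, 0], [0, 0, 0]]]}}

```text
t: 3.4
ee_pos: [460.3, -163.3, 64.3]
orientation: [0.274, 3.129, -0.0]
ft_force: [0.4, -0.3, -0.3]
width: 87.8
grasp_force: 0.0
```

```bash
python3 go.py 459.5 -162.2 64 -10
```

```text
shift mm(now) [0.98 0.97 0.27] shift mm(target axes) [0.98 0.97 0.27] turn frac45 [-0.0002  0.0013  0.0001] t 3.4 F [ 0.42 -0.27 -0.35] w 87.8 g 0.0 q6 -1.76
```

Emit:
{"api": "jog_arm", "payload": {"commands": [[0, [0.01, 0.01, 0], [0, 0, 0]], [-0.5, [0, 0, 0], [0, 0, 0]], [-1, [0, 0, 0], [0, 0, 0]], [-1, [0, 0, 0], [0, 0, 0]], [-1, [0, 0, 0], [0, 0, 0]], [-1, [0, 0, 0], [0, 0, 0]], [-1, [0, 0, 0], [0, 0, 0]], [-1, [0, 0, 0], [0, 0, 0]], [-1, [0, 0, 0], [0, 0, 0]], [-1, [0, 0, 0], [0, 0, 0]]]}}

```text
t: 4.4
ee_pos: [458.5, -162.2, 63.6]
orientation: [-0.274, -3.129, 0.0]
ft_force: [-1.6, -0.4, 0.6]
width: 11.6
grasp_force: 0.4
```

Emit:
{"api": "jog_arm", "payload": {"commands": [[-1, [0, 0, 0], [0, 0, 0]], [-1, [0, 0, -0.03], [0, 0, 0]], [-1, [0, 0, -0.1], [0, 0, 0]], [-1, [0, 0, -0.2], [0, 0, 0]], [-1, [0, 0, -0.2], [0, 0, 0]], [-1, [0, 0, -0.2], [0, 0, 0]], [-1, [0, 0, -0.2], [0, 0, 0]], [-1, [0, 0, 0], [0, 0, 0]], [-1, [0, 0, 0], [0, 0, 0]]]}}

```text
t: 5.3
ee_pos: [458.4, -162.2, 156.9]
orientation: [0.274, 3.129, -0.0]
ft_force: [-0.4, 0.8, -4.7]
width: 9.9
grasp_force: 30.0
```

Emit:
{"api": "jog_arm", "payload": {"commands": [[-1, [0, 0, -0.1], [0, 0, -0.06]], [-1, [0, 0, -0.098], [0, 0, -0.08]], [-1, [0, 0, 0], [0, 0, -0.08]], [-1, [0, 0, 0], [0, 0, -0.08]], [-1, [0, 0, 0], [0, 0, -0.08]], [-1, [0, 0, 0], [0, 0, -0.08]], [-1, [0, 0, 0], [0, 0, -0.06]], [-1, [0, 0, 0], [0, 0, -0.02]]]}}

```text
t: 6.1
ee_pos: [457.6, -161.9, 175.1]
orientation: [0.392, -3.115, -0.002]
ft_force: [0.0, -0.4, -4.1]
width: 9.7
grasp_force: 30.0
```

```bash
python3 go.py 468 52.8 176.6 14.3
```

```text
shift mm(now) [-63.19 205.4   -1.29] shift mm(target axes) [-63.09 205.44  -1.47] turn frac45 [ 0.002  -0.0028  0.0007] t 6.1 F [ 0.05 -0.37 -4.06] w 9.7 g 30.0 q6 -2.19
```

Emit:
{"api": "jog_arm", "payload": {"commands": [[-1, [0, 0.1, 0], [0, 0, 0]], [-1, [0, 0.25, 0], [0, 0, 0]], [-1, [0, 0.3, 0], [0, 0, 0]], [-1, [0, 0.35, 0], [0, 0, 0]], [-1, [0, 0.35, 0], [0, 0, 0]], [-1, [-0.1, 0.3, 0], [0, 0, 0]], [-1, [-0.15, 0.25, 0], [0, 0, 0]], [-1, [-0.15, 0.1, 0], [0, 0, 0]], [-1, [-0.15, 0.04, 0], [0, 0, 0]], [-1, [-0.05, 0.01, -0.01], [0, 0, 0]]]}}

```text
t: 7.1
ee_pos: [468.0, 51.7, 177.4]
orientation: [-0.391, 3.116, -0.0]
ft_force: [-0.4, -0.2, -4.4]
width: 9.8
grasp_force: 30.0
```

Emit:
{"api": "jog_arm", "payload": {"commands": [[-1, [0, 0, 0], [0, 0, 0]], [-1, [0, 0, 0], [0, 0, 0]], [-1, [0, 0, 0], [0, 0, 0]]]}}

```text
t: 7.4
ee_pos: [465.5, 50.5, 177.2]
orientation: [0.388, -3.116, 0.0]
ft_force: [0.2, 0.2, -3.9]
width: 9.9
grasp_force: 30.0
```

```bash
cat > look.py <<'E'
import sys
from meas import *
tag=sys.argv[1]
o=get_obs();M=R.from_rotvec(o['orientation']).as_matrix();th=np.radians(14.3);f=np.array([np.cos(th),np.sin(th)]);l=np.array([-f[1],f[0]])
print(o['ee_pos'].round(1))
out=[]
for n in('scene','side'):
    d=cam(n);w=cloud(d);im=d['image'];t=o['ee_pos']
    L=np.stack([(w[...,:2]-t[:2])@f,(w[...,:2]-t[:2])@l,w[...,2]],-1);q=L[~np.isnan(L[...,0])]
    q=q[(np.abs(q[:,1])<40)]
    def st(s,m): 
        a=q[m]; print(n,s,len(a),*(np.percentile(a,[2,50,98],axis=0).round(1).tolist() if len(a)>3 else []))
    st('hooktop bow',(q[:,2]>215)&(q[:,2]<245)&(np.abs(q[:,1])<12)&(q[:,0]>10)&(q[:,0]<60))
    st('cyl',(q[:,2]>105)&(q[:,2]<150)&(q[:,0]>-10)&(q[:,0]<60))
    st('cyltop',(q[:,2]>143)&(q[:,2]<152)&(q[:,0]>-10)&(q[:,0]<60))
    st('eye',(q[:,2]>192)&(q[:,2]<210)&(q[:,0]>52)&(q[:,0]<112))
    u=proj(d,[[t[0]+40*f[0],t[1]+40*f[1],185]])[0].astype(int)
    x0,y0=max(u[0]-50,0),max(u[1]-50,0);out.append(cv2.resize(im[y0:y0+100,x0:x0+100],(400,400),interpolation=cv2.INTER_CUBIC));print(n,'crop',x0,y0)
cv2.imwrite(f'pics/{tag}.png',np.hstack(out))
cv2.imwrite(f'pics/{tag}w.png',cam('wrist')['image'])
E
python3 look.py a; python3 go.py 468 52.8 176.6 14.3
```

```text
[465.5  50.5 177.2]
scene hooktop bow 0
scene cyl 184 [6.1, -18.3, 115.6] [17.9, -8.9, 138.7] [43.4, 13.3, 149.5]
scene cyltop 93 [6.2, -18.5, 143.2] [20.9, -5.0, 147.3] [43.4, 13.8, 151.0]
scene eye 52 [80.9, -19.2, 199.3] [102.9, -13.1, 203.0] [111.6, 16.4, 207.4]
scene crop 176 140
side hooktop bow 43 [18.4, 1.9, 215.6] [32.1, 5.0, 226.7] [42.3, 7.8, 233.4]
side cyl 202 [8.0, -8.0, 113.6] [29.3, 14.8, 136.7] [44.8, 22.0, 148.4]
side cyltop 81 [9.2, -11.9, 143.8] [29.1, 8.6, 146.3] [44.3, 21.3, 150.3]
side eye 84 [80.0, -16.5, 197.6] [94.3, 5.2, 201.6] [111.5, 20.6, 204.1]
side crop 239 134
shift mm(now) [-2.61  1.45  0.85] shift mm(target axes) [-2.62  1.44  0.85] turn frac45 [ 0.     -0.0004 -0.0017] t 7.55 F [-0.99  0.39 -5.62] w 9.5 g 30.0 q6 -1.74
```

View pics/a.png

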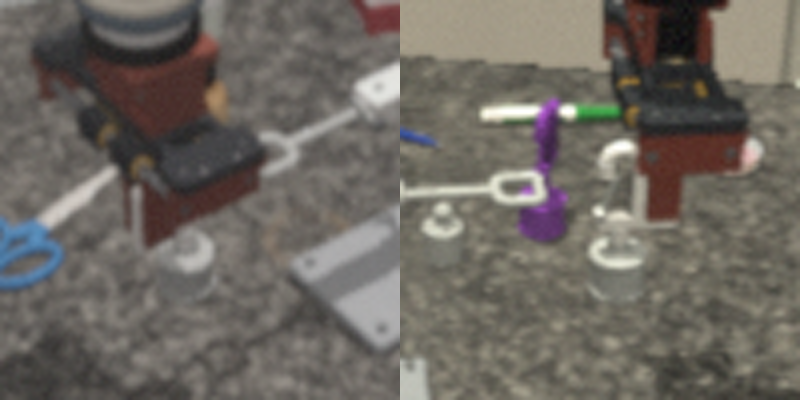

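The right half (side view) shows the hook hanging upright from the fingers, bow at about (620,155). The eye's front bar is about 45 mm ahead at (540,185), at the right height.

Emit:
{"api": "jog_arm", "payload": {"commands": [[-1, [-0.05, 0, 0], [0, 0, 0]], [-1, [-0.1, 0, 0], [0, 0, 0]], [-1, [-0.1, 0, 0], [0, 0, 0]], [-1, [-0.05, 0, 0], [0, 0, 0]], [-1, [-0.03, 0, 0], [0, 0, 0]], [-1, [-0.02, 0, 0], [0, 0, 0]], [-1, [0, 0, 0], [0, 0, 0]], [-1, [0, 0, 0], [0, 0, 0]]]}}

```text
t: 8.35
ee_pos: [499.8, 59.9, 177.4]
orientation: [0.39, -3.117, -0.0]
ft_force: [-0.3, 0.1, -4.2]
width: 9.8
grasp_force: 30.0
```

```bash
python3 look.py b | grep -v crop; python3 go.py 508 61 177 14.3
```

```text
[499.8  59.9 177.4]
scene hooktop bow 0
scene cyl 168 [5.5, -17.9, 115.7] [17.2, -9.9, 139.2] [43.1, 14.7, 149.7]
scene cyltop 84 [6.2, -17.6, 143.3] [20.3, -5.6, 147.8] [43.3, 16.6, 151.5]
scene eye 14 [99.7, -5.2, 199.0] [106.0, -0.7, 203.9] [111.7, 2.3, 206.5]
side hooktop bow 37 [23.4, 0.0, 215.6] [33.8, 4.9, 225.9] [41.7, 9.2, 234.3]
side cyl 203 [8.7, -9.3, 115.2] [28.5, 14.9, 138.2] [45.3, 22.6, 148.9]
side cyltop 89 [7.2, -11.7, 143.4] [26.9, 9.0, 146.6] [45.1, 22.8, 150.5]
side eye 100 [52.9, -17.5, 196.4] [74.3, 2.4, 201.2] [110.8, 19.8, 204.0]
shift mm(now) [-8.21 -0.88  0.48] shift mm(target axes) [-8.2  -0.88  0.48] turn frac45 [ 0.     -0.0002 -0.0006] t 8.5 F [-0.04  0.15 -4.52] w 9.8 g 30.0 q6 -1.72
```

View pics/b.png

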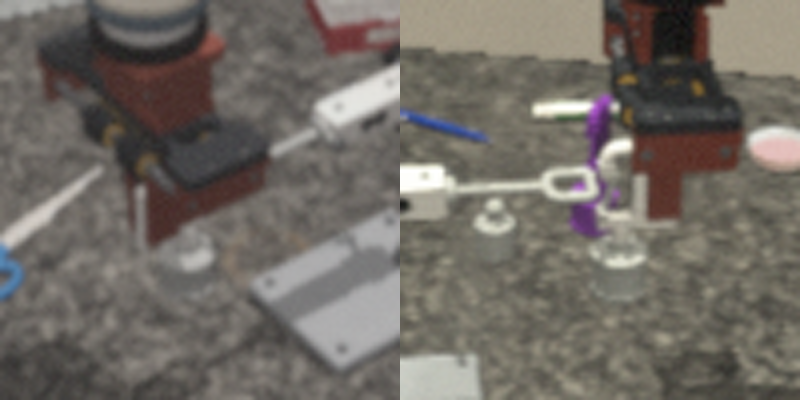

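The side view shows the bar at about (597,183), a few mm in front of the gate and under the bow. Now I creep in.

Emit:
{"api": "jog_arm", "payload": {"commands": [[-1, [-0.02, 0, 0], [0, 0, 0]], [-1, [-0.02, 0, 0], [0, 0, 0]], [-1, [-0.02, 0, 0], [0, 0, 0]], [-1, [0, 0, 0], [0, 0, 0]]]}}

```text
t: 8.9
ee_pos: [506.3, 61.4, 177.5]
orientation: [-0.39, 3.117, -0.0]
ft_force: [0.0, 0.7, -3.4]
width: 9.9
grasp_force: 30.0
```

Emit:
{"api": "jog_arm", "payload": {"commands": [[-1, [-0.02, 0, 0], [0, 0, 0]], [-1, [-0.01, 0, 0], [0, 0, 0]], [-1, [0, 0, 0], [0, 0, 0]]]}}

```text
t: 9.2
ee_pos: [507.9, 62.0, 177.1]
orientation: [0.39, -3.115, 0.0]
ft_force: [-3.7, -0.1, -3.6]
width: 9.8
grasp_force: 30.0
```

Emit:
{"api": "jog_arm", "payload": {"commands": [[-1, [-0.02, 0, 0], [0, 0, 0]], [-1, [-0.01, 0, 0], [0, 0, 0]], [-1, [0, 0, 0], [0, 0, 0]]]}}

```text
t: 9.5
ee_pos: [511.1, 62.8, 177.1]
orientation: [0.39, -3.116, 0.0]
ft_force: [-4.7, -2.4, -5.8]
width: 10.0
grasp_force: 30.0
```

Emit:
{"api": "jog_arm", "payload": {"commands": [[-1, [-0.02, 0, 0], [0, 0, 0]], [-1, [-0.01, 0, 0], [0, 0, 0]], [-1, [0, 0, 0], [0, 0, 0]]]}}

```text
t: 9.8
ee_pos: [513.7, 63.4, 177.0]
orientation: [0.39, -3.115, 0.0]
ft_force: [-5.1, -1.5, -5.8]
width: 9.5
grasp_force: 30.0
```

Emit:
{"api": "jog_arm", "payload": {"commands": [[-1, [-0.02, 0, 0], [0, 0, 0]], [-1, [-0.01, 0, 0], [0, 0, 0]], [-1, [0, 0, 0], [0, 0, 0]]]}}

```text
t: 10.1
ee_pos: [516.4, 64.2, 176.8]
orientation: [0.39, -3.114, 0.0]
ft_force: [-4.3, -2.1, -6.5]
width: 9.8
grasp_force: 30.0
```

Emit:
{"api": "jog_arm", "payload": {"commands": [[-1, [-0.01, 0, 0], [0, 0, 0]], [-1, [0, 0, 0], [0, 0, 0]]]}}

```text
t: 10.3
ee_pos: [517.2, 64.4, 176.8]
orientation: [0.39, -3.114, 0.0]
ft_force: [-6.3, -1.1, -6.2]
width: 9.7
grasp_force: 30.0
```

Emit:
{"api": "jog_arm", "payload": {"commands": [[-1, [-0.01, 0, 0], [0, 0, 0]], [-1, [0, 0, 0], [0, 0, 0]]]}}

```text
t: 10.5
ee_pos: [518.1, 64.6, 176.7]
orientation: [0.39, -3.114, 0.0]
ft_force: [-5.0, -1.7, -7.6]
width: 10.2
grasp_force: 30.0
```

Emit:
{"api": "jog_arm", "payload": {"commands": [[-1, [-0.01, 0, 0], [0, 0, 0]], [-1, [0, 0, 0], [0, 0, 0]]]}}

```text
t: 10.7
ee_pos: [518.9, 64.8, 176.6]
orientation: [0.39, -3.114, 0.0]
ft_force: [-6.2, -2.0, -7.0]
width: 10.0
grasp_force: 30.0
```

Emit:
{"api": "jog_arm", "payload": {"commands": [[-1, [-0.01, 0, 0], [0, 0, 0]], [-1, [0, 0, 0], [0, 0, 0]]]}}

```text
t: 10.9
ee_pos: [519.9, 65.1, 176.6]
orientation: [0.39, -3.114, 0.0]
ft_force: [-6.1, -1.2, -7.9]
width: 9.9
grasp_force: 30.0
```

Emit:
{"api": "jog_arm", "payload": {"commands": [[-1, [-0.007, 0, 0], [0, 0, 0]], [-1, [0, 0, 0], [0, 0, 0]]]}}

```text
t: 11.1
ee_pos: [520.5, 65.3, 176.6]
orientation: [0.39, -3.114, 0.0]
ft_force: [-6.7, -1.2, -7.8]
width: 9.7
grasp_force: 30.0
```

```bash
python3 look.py c | grep -v crop; python3 go.py 521 65.2 177 14.3
```

```text
[520.5  65.3 176.6]
scene hooktop bow 0
scene cyl 178 [5.1, -18.8, 115.7] [18.2, -9.2, 141.5] [43.9, 13.0, 149.6]
scene cyltop 85 [5.6, -18.8, 143.6] [20.9, -4.8, 147.0] [44.0, 14.7, 150.5]
scene eye 13 [99.9, -5.0, 199.7] [104.6, -2.4, 203.4] [111.7, 2.6, 207.5]
side hooktop bow 36 [23.0, -0.3, 216.1] [33.7, 4.3, 226.1] [41.7, 8.9, 231.1]
side cyl 207 [7.0, -8.0, 113.2] [28.2, 15.2, 136.8] [45.4, 22.8, 148.6]
side cyltop 83 [7.8, -13.1, 143.6] [27.1, 8.7, 145.7] [44.0, 20.8, 150.8]
side eye 77 [52.7, -7.7, 195.9] [78.6, 1.7, 201.4] [110.9, 16.2, 204.4]
shift mm(now) [-0.41 -0.19 -0.44] shift mm(target axes) [-0.41 -0.19 -0.44] turn frac45 [ 0.0005 -0.0044 -0.0006] t 11.25 F [-6.19 -1.51 -7.6 ] w 10.0 g 30.0 q6 -1.72
```

View pics/c.png

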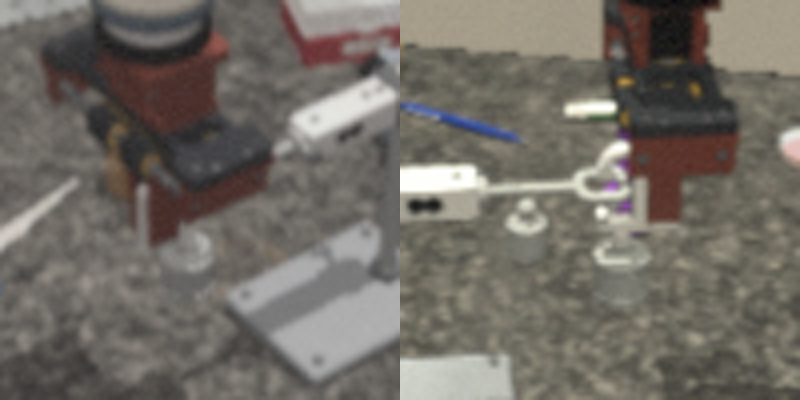

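The side view shows the bar at (630,185) inside the hook, under the bow. I go a touch further to find the plate.

Emit:
{"api": "jog_arm", "payload": {"commands": [[-1, [-0.007, 0, 0], [0, 0, 0]], [-1, [0, 0, 0], [0, 0, 0]]]}}

```text
t: 11.45
ee_pos: [521.1, 65.4, 176.6]
orientation: [0.39, -3.113, 0.0]
ft_force: [-5.5, -1.6, -6.4]
width: 9.4
grasp_force: 30.0
```

Emit:
{"api": "jog_arm", "payload": {"commands": [[-1, [-0.005, 0, 0], [0, 0, 0]], [-1, [0, 0, 0], [0, 0, 0]]]}}

```text
t: 11.65
ee_pos: [521.6, 65.5, 176.5]
orientation: [0.39, -3.113, 0.0]
ft_force: [-5.7, -1.9, -7.0]
width: 9.6
grasp_force: 30.0
```

Emit:
{"api": "jog_arm", "payload": {"commands": [[-1, [0, 0, 0.015], [0, 0, 0]], [-1, [0, 0, 0.015], [0, 0, 0]], [-1, [0, 0, 0], [0, 0, 0]]]}}

```text
t: 11.95
ee_pos: [521.8, 65.6, 173.5]
orientation: [0.39, -3.114, 0.0]
ft_force: [-4.5, -1.9, -7.8]
width: 10.1
grasp_force: 30.0
```

Emit:
{"api": "jog_arm", "payload": {"commands": [[-1, [0, 0, 0.01], [0, 0, 0]], [-1, [0, 0, 0.01], [0, 0, 0]], [-1, [0, 0, 0], [0, 0, 0]]]}}

```text
t: 12.25
ee_pos: [521.8, 65.6, 171.7]
orientation: [0.39, -3.114, 0.0]
ft_force: [-6.0, -1.5, -6.9]
width: 9.6
grasp_force: 30.0
```

Emit:
{"api": "jog_arm", "payload": {"commands": [[-1, [0, 0, 0.01], [0, 0, 0]], [-1, [0, 0, 0.01], [0, 0, 0]], [-1, [0, 0, 0], [0, 0, 0]]]}}

```text
t: 12.55
ee_pos: [521.8, 65.6, 169.7]
orientation: [0.39, -3.114, 0.0]
ft_force: [-6.6, -1.7, -6.6]
width: 9.8
grasp_force: 30.0
```

Emit:
{"api": "jog_arm", "payload": {"commands": [[-1, [0, 0, 0.015], [0, 0, 0]], [-1, [0, 0, 0.015], [0, 0, 0]], [-1, [0, 0, 0], [0, 0, 0]]]}}

```text
t: 12.85
ee_pos: [521.9, 65.6, 166.6]
orientation: [0.39, -3.114, 0.0]
ft_force: [-4.9, -0.6, -9.3]
width: 9.9
grasp_force: 30.0
```

Emit:
{"api": "jog_arm", "payload": {"commands": [[-1, [0, 0, 0.01], [0, 0, 0]], [-1, [0, 0, 0.01], [0, 0, 0]], [-1, [0, 0, 0], [0, 0, 0]]]}}

```text
t: 13.15
ee_pos: [521.9, 65.6, 165.0]
orientation: [0.39, -3.114, 0.0]
ft_force: [-7.9, -1.6, -2.6]
width: 9.8
grasp_force: 30.0
```

Emit:
{"api": "jog_arm", "payload": {"commands": [[-1, [0.01, 0, 0.01], [0, 0, 0]], [-1, [0, 0, 0.01], [0, 0, 0]], [-1, [0, 0, 0], [0, 0, 0]]]}}

```text
t: 13.45
ee_pos: [521.9, 65.5, 163.5]
orientation: [0.39, -3.117, 0.0]
ft_force: [-6.0, -1.6, -1.8]
width: 10.3
grasp_force: 30.0
```

Emit:
{"api": "jog_arm", "payload": {"commands": [[-1, [0, 0, 0.01], [0, 0, 0]], [-1, [0, 0, 0], [0, 0, 0]]]}}

```text
t: 13.65
ee_pos: [522.0, 65.4, 162.5]
orientation: [0.39, -3.117, 0.0]
ft_force: [-5.2, -2.5, -1.5]
width: 10.0
grasp_force: 30.0
```

Emit:
{"api": "jog_arm", "payload": {"commands": [[-1, [0, 0, 0.01], [0, 0, 0]], [-1, [0, 0, 0], [0, 0, 0]]]}}

```text
t: 13.85
ee_pos: [522.0, 65.4, 161.5]
orientation: [0.39, -3.117, 0.0]
ft_force: [-5.8, -0.4, -1.3]
width: 9.6
grasp_force: 30.0
```

```bash
python3 look.py d | grep -v crop; python3 go.py 521 65.2 158 14.3; python3 -c "
from h import *
print(get_obs()['moment'],get_obs()['ft_force'])"
```

```text
[522.   65.4 161.5]
scene hooktop bow 0
scene cyl 182 [6.2, -19.0, 106.2] [18.5, -6.1, 129.6] [41.6, 13.0, 145.7]
scene cyltop 14 [13.8, -4.9, 143.6] [22.3, -1.6, 147.7] [37.4, 1.0, 151.8]
scene eye 17 [91.7, -6.0, 198.1] [104.2, -0.5, 203.4] [110.7, 4.4, 207.2]
side hooktop bow 5 [24.4, 1.0, 215.5] [29.1, 3.2, 216.4] [32.2, 5.0, 217.7]
side cyl 197 [8.4, -10.3, 106.5] [27.2, 12.8, 128.5] [44.6, 22.5, 147.8]
side cyltop 19 [-6.9, 2.2, 144.9] [25.6, 5.2, 149.8] [35.8, 8.1, 151.9]
side eye 72 [53.1, -5.0, 196.3] [80.0, 2.3, 201.2] [109.6, 9.5, 204.1]
shift mm(now) [0.99 0.01 3.53] shift mm(target axes) [1.   0.01 3.53] turn frac45 [ 0.     -0.0009 -0.0007] t 14.0 F [-5.98 -1.95 -2.73] w 9.9 g 30.0 q6 -1.72
[-0.21376175  0.87108114  0.0189572 ] [-5.98456814 -1.95143158 -2.72779424]
```

View pics/d.png

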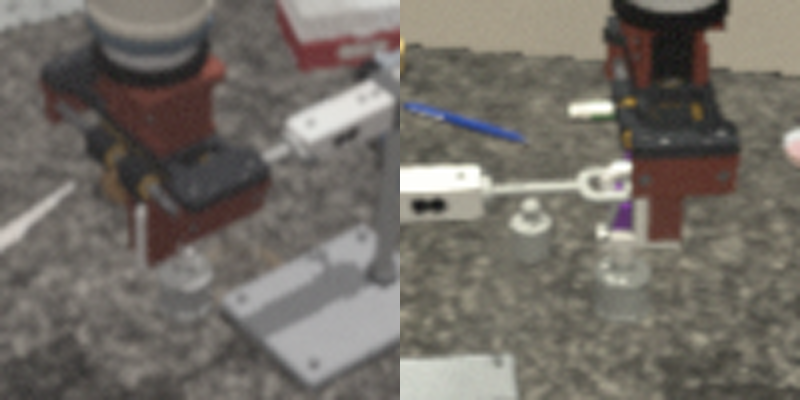

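The side view shows the bow nearly down on the bar at (620,172), with the gripper body clear of the beam. I continue down.

Emit:
{"api": "jog_arm", "payload": {"commands": [[-1, [0.005, 0, 0.01], [0, 0, 0]], [-1, [0, 0, 0], [0, 0, 0]]]}}

```text
t: 14.2
ee_pos: [521.9, 65.4, 160.6]
orientation: [-0.39, 3.117, -0.0]
ft_force: [-3.8, -0.6, -2.4]
width: 9.8
grasp_force: 30.0
```

Emit:
{"api": "jog_arm", "payload": {"commands": [[-1, [0.005, 0, 0.01], [0, 0, 0]], [-1, [0, 0, 0], [0, 0, 0]]]}}

```text
t: 14.4
ee_pos: [521.9, 65.4, 159.6]
orientation: [-0.39, 3.116, 0.0]
ft_force: [-2.3, -0.3, -3.1]
width: 9.8
grasp_force: 30.0
```

Emit:
{"api": "jog_arm", "payload": {"commands": [[-1, [0, 0, 0.007], [0, 0, 0]], [-1, [0, 0, 0], [0, 0, 0]]]}}

```text
t: 14.6
ee_pos: [521.8, 65.4, 158.8]
orientation: [-0.39, 3.116, 0.0]
ft_force: [-1.3, -0.3, -3.1]
width: 10.0
grasp_force: 30.0
```

Emit:
{"api": "jog_arm", "payload": {"commands": [[-1, [0, 0, 0.007], [0, 0, 0]], [-1, [0, 0, 0], [0, 0, 0]]]}}

```text
t: 14.8
ee_pos: [521.6, 65.3, 158.1]
orientation: [-0.39, 3.117, 0.0]
ft_force: [-2.0, -0.9, -3.1]
width: 9.8
grasp_force: 30.0
```

Emit:
{"api": "jog_arm", "payload": {"commands": [[-1, [0, 0, 0.007], [0, 0, 0]], [-1, [0, 0, 0], [0, 0, 0]]]}}

```text
t: 15.0
ee_pos: [521.6, 65.3, 157.7]
orientation: [-0.39, 3.117, -0.0]
ft_force: [-2.4, -0.5, 1.5]
width: 9.9
grasp_force: 30.0
```

Emit:
{"api": "jog_arm", "payload": {"commands": [[-1, [0.008, 0, -0.003], [0, 0, 0]], [-1, [0, 0, 0], [0, 0, 0]]]}}

```text
t: 15.2
ee_pos: [520.5, 65.1, 157.5]
orientation: [-0.39, 3.117, 0.0]
ft_force: [-0.7, 0.0, -4.8]
width: 10.1
grasp_force: 30.0
```

Run:
```python
from h import *
o=get_obs();print(o['ft_force'],o['moment'])
d=cam('side');a=proj(d,[[545,72,190]])[0].astype(int);im=d['image'][a[1]-30:a[1]+45,a[0]-30:a[0]+45]
w=cam('wrist')['image']
cv2.imwrite('pics/e.png',np.hstack([cv2.resize(im,(400,400),interpolation=cv2.INTER_CUBIC),cv2.resize(w[130:384,130:384],(400,400))]))
```

```text
[-0.67819766  0.01353352 -4.78422487] [0.03145311 0.12725194 0.01863523]
```

View pics/e.png

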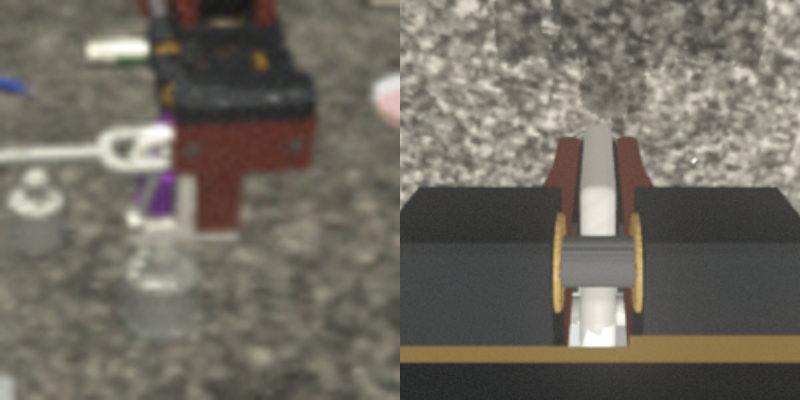

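The left view shows the bow over the bar at (155,135), with the gate line upright from (135,215) to (150,175). The side force has gone, so the gate no longer presses on the bar. Next I load the eye gently.

Emit:
{"api": "jog_arm", "payload": {"commands": [[-1, [0, 0, 0.005], [0, 0, 0]], [-1, [0, 0, 0], [0, 0, 0]]]}}

```text
t: 15.5
ee_pos: [520.6, 65.1, 157.2]
orientation: [0.39, -3.117, -0.0]
ft_force: [-0.6, -0.7, -2.5]
width: 10.0
grasp_force: 30.0
```

Emit:
{"api": "jog_arm", "payload": {"commands": [[-1, [0, 0, 0.003], [0, 0, 0]], [-1, [0, 0, 0], [0, 0, 0]]]}}

```text
t: 15.7
ee_pos: [520.6, 65.1, 157.0]
orientation: [-0.39, 3.117, -0.0]
ft_force: [-1.2, -0.6, -0.7]
width: 9.9
grasp_force: 30.0
```

Emit:
{"api": "jog_arm", "payload": {"commands": [[-0.74, [0, 0, 0], [0, 0, 0]], [-0.7, [0, 0, 0], [0, 0, 0]], [-0.6, [0, 0, 0], [0, 0, 0]], [-0.4, [0, 0, 0], [0, 0, 0]], [-0.2, [0, 0, 0], [0, 0, 0]], [-0.2, [0, 0, 0], [0, 0, 0]], [-0.2, [0, 0, 0], [0, 0, 0]], [-0.2, [0, 0, 0], [0, 0, 0]]]}}

```text
t: 16.5
ee_pos: [520.5, 65.1, 156.9]
orientation: [-0.39, 3.117, -0.0]
ft_force: [-0.4, 0.4, -0.1]
width: 35.0
grasp_force: 0.0
```

Emit:
{"api": "jog_arm", "payload": {"commands": [[-0.2, [0.05, 0, 0], [0, 0, 0]], [-0.2, [0.1, 0, 0], [0, 0, 0]], [-0.2, [0.15, 0, 0], [0, 0, 0]], [-0.2, [0.2, 0, 0], [0, 0, 0]], [-0.2, [0.2, 0, 0], [0, 0, 0]], [-0.2, [0.2, 0, 0], [0, 0, 0]], [-0.2, [0.1, 0, -0.1], [0, 0, 0]], [-0.2, [0, 0, -0.2], [0, 0, 0]], [-0.2, [0, 0, 0], [0, 0, 0]], [-0.2, [0, 0, 0], [0, 0, 0]]]}}

```text
t: 17.5
ee_pos: [423.5, 40.4, 187.0]
orientation: [-0.39, 3.116, -0.0]
ft_force: [-0.5, 0.2, -0.3]
width: 35.0
grasp_force: 0.0
```

Emit:
{"api": "jog_arm", "payload": {"commands": [[-0.2, [0, 0, 0], [0, 0, 0]], [-0.2, [0, 0, 0], [0, 0, 0]], [-0.2, [0, 0, 0], [0, 0, 0]], [-0.2, [0, 0, 0], [0, 0, 0]], [-0.2, [0, 0, 0], [0, 0, 0]], [-0.2, [0, 0, 0], [0, 0, 0]], [-0.2, [0, 0, 0], [0, 0, 0]], [-0.2, [0, 0, 0], [0, 0, 0]], [-0.2, [0, 0, 0], [0, 0, 0]], [-0.2, [0, 0, 0], [0, 0, 0]]]}}

```text
t: 18.5
ee_pos: [423.6, 40.4, 186.9]
orientation: [-0.39, 3.117, 0.0]
ft_force: [0.3, 0.8, -0.2]
width: 35.2
grasp_force: 0.0
```

Run:
```python
from h import *
d=cam('side');a=proj(d,[[545,72,170]])[0].astype(int);im=d['image'][a[1]-40:a[1]+40,a[0]-40:a[0]+40]
s=cam('scene');b=proj(s,[[545,72,170]])[0].astype(int);j=s['image'][b[1]-40:b[1]+40,b[0]-40:b[0]+40]
cv2.imwrite('pics/f.png',np.hstack([cv2.resize(x,(400,400),interpolation=cv2.INTER_CUBIC) for x in(im,j)]))
```

```text
(no output)
```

View pics/f.png

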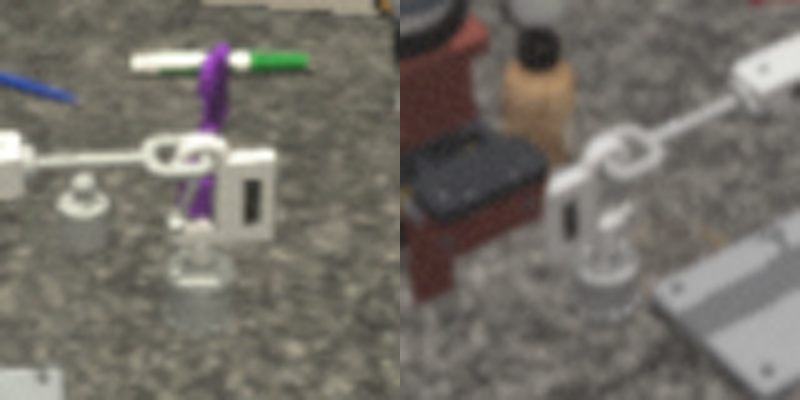

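Both views show the weight hanging upright from the eye (bow over the bar at (200,150) on the left and (610,150) on the right), with the gate upright in line with the nose and the bottle untouched. Now I let it settle.

Emit:
{"api": "jog_arm", "payload": {"commands": [[-0.2, [0, 0, 0], [0, 0, 0]], [-0.2, [0, 0, 0], [0, 0, 0]], [-0.2, [0, 0, 0], [0, 0, 0]], [-0.2, [0, 0, 0], [0, 0, 0]], [-0.2, [0, 0, 0], [0, 0, 0]], [-0.2, [0, 0, 0], [0, 0, 0]], [-0.2, [0, 0, 0], [0, 0, 0]], [-0.2, [0, 0, 0], [0, 0, 0]], [-0.2, [0, 0, 0], [0, 0, 0]], [-0.2, [0, 0, 0], [0, 0, 0]]]}}

```text
t: 19.6
ee_pos: [423.6, 40.4, 186.9]
orientation: [-0.39, 3.117, 0.0]
ft_force: [0.5, -0.3, 0.4]
width: 35.0
grasp_force: 0.0
```

Emit:
{"api": "jog_arm", "payload": {"commands": [[-0.2, [0, 0, 0], [0, 0, 0]], [-0.2, [0, 0, 0], [0, 0, 0]], [-0.2, [0, 0, 0], [0, 0, 0]], [-0.2, [0, 0, 0], [0, 0, 0]], [-0.2, [0, 0, 0], [0, 0, 0]], [-0.2, [0, 0, 0], [0, 0, 0]], [-0.2, [0, 0, 0], [0, 0, 0]], [-0.2, [0, 0, 0], [0, 0, 0]], [-0.2, [0, 0, 0], [0, 0, 0]], [-0.2, [0, 0, 0], [0, 0, 0]]]}}

```text
t: 20.6
ee_pos: [423.6, 40.4, 186.9]
orientation: [-0.39, 3.117, -0.0]
ft_force: [0.5, -0.5, -0.2]
width: 35.1
grasp_force: 0.0
```

Run:
```python
from h import *
p0=None
for i in range(9):
    d=cam('side');a=proj(d,[[545,72,110]])[0].astype(int)
    g=d['image'][a[1]-40:a[1]+40,a[0]-40:a[0]+40].astype(np.float32).mean(2)
    w=cloud(d)[a[1]-40:a[1]+40,a[0]-40:a[0]+40].reshape(-1,3);q=w[(w[:,2]>80)&(w[:,2]<135)&(np.abs(w[:,1]-68)<40)&(np.abs(w[:,0]-540)<50)]
    print(len(q),q.mean(0).round(2), None if p0 is None else cv2.phaseCorrelate(p0,g)[0]);p0=g if p0 is None else p0
```

```text
212 [544.91  84.11 115.59] None
212 [544.96  84.15 115.56] (0.02871347073853059, 0.001437207855914835)
213 [544.99  84.11 115.65] (0.028759393928169175, 0.011546958161233078)
212 [544.96  83.96 115.58] (-0.027072027771694707, -0.04450342985727218)
213 [545.    84.07 115.66] (0.014144718623434471, 0.031872483210008795)
212 [544.94  83.83 115.72] (-0.0053435238239103455, 0.008064453636130509)
211 [544.94  84.08 115.69] (0.01460233455424742, -0.05286101894212436)
214 [544.92  83.88 115.83] (0.027349831530422364, 0.013637220742062084)
213 [544.93  83.86 115.67] (0.009134973525846135, 0.022561910297731913)
```

Still. Handing in.

```bash
python3 -c "
from workcell import close_job
print(close_job())"
```

```text
the job is handed in; nothing more can be done
None
```

The check weight is hanging free and still from the transducer's eye, the gate looked shut behind the bar, wrist readings put the load on the eye under about 10 N throughout, nothing else was touched, and the job was handed in at about 21 s.

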